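# Release the latched key on a microscope control pad

## Robot

A 6-joint arm with a two-finger parallel gripper is mounted at the origin on the work surface. World frame = base frame: x ahead of the robot, y to its left, z up, the work surface at z = 0. Lengths are in m, angles in rad, forces in N, time in s.
With the tool pointing down it reaches from about 0.325 to 0.9 m from the base axis. Payload 6.1 kg.
Tool frame: the origin (TCP) lies on the centre line of the jaws, within the pads' length; the fingertips stand 22 mm ahead of it and the grasp point (between the pads) lies 3 mm ahead of it; z points along the fingers, y is the line along which they close (so a half turn about z gives the same grasp; the last joint's range is limited). The gripper opens to 85 mm and grips with 20 to 120 N. Pads are 22 mm wide; open, the fingers measure 114 mm over their backs; the gripper's body (76 mm by 85 mm) begins 54 mm behind the grasp point. The pads swing forward as they close: fully open they stand 13 mm farther back than shut.
Start: joints at [1.042, 0.22, 1.526, -0, 1.395, -0.126], TCP at [0.245, 0.575, 0.253] pointing down, gripper open.
Joint ranges: [-2.98, 2.98], [-0.91, 2.08], [0.09, 2.57], [-1.24, 4.39], [0.2, 2.65], [-2.68, 2.68]. Speed limits (rad/s): [2.57, 2.57, 3.01, 3.14, 3.14, 3.14].

## Interface

Orientations are given as [roll, pitch, yaw] about the fixed x, y, z axes, in that order (R = Rz(yaw) Ry(pitch) Rx(roll)).
In Python, from cell import bot gives the robot as it stands. Calls block until the motion is done:
- bot.move_to(position, orientation): joint-space move of the TCP to a pose.
- bot.move_linear(position, attitude=None, max_speed=0.15, stop_force=None): straight line of the TCP; attitude=None keeps the orientation; max_speed is the mean speed in m/s. With stop_force (N) it stops when the force on the tool has changed by that much, and returns True; else False.
- bot.move_joints(angles): joint-space move.
- bot.command_gripper(opening, effort=None): finger opening in m; effort is the grip in N (None keeps the last); returns when the fingers have stopped.
- bot.sleep(seconds).
- bot.ik(position, orientation): joint angles nearest the present ones, or None.
- bot.observe(): the state.
- bot.grab_frame(name): name is "scene" or "top" or "wrist"; returns a dict with "pixels" (400x640x3 uint8, red, green, blue), "range_z" (400x640 float32, m along the optical axis (not along the pixel's ray), 0 where there is no reading), "intrinsics" (3x3 intrinsics, pixels), "R" (3x3) and "t" (3): a world point X has camera coordinates R X + t. Camera axes: x right, y down, z forward; pixel columns grow to the right and rows downward; lengths in m; the calibration is good to about 2 mm. A picture is of the moment at which its call begins.
A pose or a line that the arm cannot do raises bot.PlanningError and nothing moves.
- bot.hand_in(): hands the job in, once; it reports no verdict.
The state is a dict: "clock": time; "joint_pos": joint angles; "qd": joint speeds; "tau": joint torques, N m; "tcp_pos": TCP position; "eef_rot": TCP orientation; "wrist_force": force on the tool from outside, world axes, zero at the start; "moment": the same for the moment, N m; "finger_gap": finger opening in m.
Only numpy, scipy, OpenCV 4.12 (cv2) and the standard library are available. Lean on these libraries where they do the work, as an engineer would, in place of code of your own. Each camera call takes 0.05 s, during which the arm holds its last target. There are 200 camera calls.

## Task

One of the four identical keys on the microscope's control pad is latched down. With the fingertips, tap each key lightly in turn, from the robot's left to its right, to find which one sits low; after all four have been tapped, press that key down to the bottom and let go, so that it springs up and all four keys stand up. Do not push any of the other keys more than about half-way down, and leave the objective, bottle and slide box where they stand.

Things in the scene. Friction and masses are not known exactly. Their poses are not given: they have to be found in the camera images.
- pad: control pad of the microscope: cream plastic block 110 (x) x 200 (y) x 45 mm high, fixed to the bench, origin at the centre of its underside. Its x axis points to its back edge (away from the robot), its y axis to the robot's left; it may be turned by up to 0.4 rad. Four identical dark keys stand in a row along its y axis, 12 mm nearer the robot than its centre (x = -12 mm), at y = +60, +20, -20, -60 mm.
- key1: the leftmost key as seen from the robot; origin at the centre of its top face, which moves with the key; axes as the pad's. All keys: cap 28 (x) x 22 (y) mm, dark grey plastic, 40 mm apart between centres.
- key2: the second from the left key as seen from the robot; origin at the centre of its top face, which moves with the key; axes as the pad's. All keys: the top of a key that is up is 59 mm above the bench (14 mm above the pad), of the latched key 54.5 mm (4.5 mm down), and at the bottom of the travel 50 mm (9 mm down).
- key3: the third from the left key as seen from the robot; origin at the centre of its top face, which moves with the key; axes as the pad's. All keys: the spring takes 2 N to start an up key moving, 5 N to push it half-way and 8 N to bring it to the bottom.
- key4: the rightmost key as seen from the robot; origin at the centre of its top face, which moves with the key; axes as the pad's. All keys: when latched, a key feels solid up to 5 N; pressed to the bottom of its travel (about 9 N, 12 N to be sure) it unlatches, and rises by itself when let go. Any of the four may be the latched one.
- objective: brass microscope objective standing loose on the bench, 30 mm diameter, 48 mm high, origin at the centre of its underside; bystander
- oil: small amber bottle standing loose on the bench, 30 mm diameter, 62 mm high, origin at the centre of its underside; bystander
- slidebox: grey and white slide box lying loose on the bench, 86 x 35 x 34 mm, origin at the centre of its underside; bystander

How it is judged:
On the way, in this order (a step that is already met when the one before it is completed fails the run):
1. the leftmost key is tapped (contact force between the fingers and key1 above 0.3 N), for 0.02 s.
2. the second from the left key is tapped (contact force between the fingers and key2 above 0.3 N), for 0.02 s.
3. the third from the left key is tapped (contact force between the fingers and key3 above 0.3 N), for 0.02 s.
4. the rightmost key is tapped (contact force between the fingers and key4 above 0.3 N), for 0.02 s.
5. the latched key is pressed and let go: all four keys stand up (height (world z) of each of key1, key2, key3, key4 above 0.057 m), for 0.2 s.
At the end, for the whole second after the job is handed in: all four keys stand up (each top within 2 mm of its upper stop) and the bystanders are at rest (all of step 5 and linear speed of each of objective, oil, slidebox below 0.02 m/s); the robot touches nothing.
It fails at once if a key that was not latched is pushed more than 6 mm of its 9 mm down (distance of any of key1, key2, key3, key4 from where it was at the start of the episode above 0.006 m).
It fails at once if a bystander is shifted by more than 10 mm, lifted or tipped (distance of any of objective, oil, slidebox from where it was at the start of the episode above 0.01 m or angle between any of objective, oil, slidebox's own z axis and vertical above 0.3 rad).
It also fails if it takes over 48 s, if anything falls off the work surface, if the arm or the gripper's body presses on something with over 40 N, if the wrist force passes 120 N, or if a joint passes its speed limit or range.

## Working session

There is one attempt and no reset: what is moved stays moved. The work goes in short steps, each a Python script; the robot and the scene stay as the last script left them, time stands still between calls to the robot, and variables do not carry over. Pictures are saved under pics/ and viewed, on a budget of 10 in all, crops included, one or two more only if the job needs it, and the job is handed in when it is done.

```bash
mkdir -p pics; cat > h.py <<'E'
import numpy as np, cv2
from cell import bot
def world(f):
    K=f["intrinsics"];z=f["range_z"];v,u=np.indices(z.shape)
    c=np.stack([(u-K[0,2])/K[0,0]*z,(v-K[1,2])/K[1,1]*z,z],-1)
    return (c-f["t"])@f["R"]   # R^T (c-t)
def save(f,n): cv2.imwrite("pics/"+n,f["pixels"][:,:,::-1])
E
python3 - <<'E'
from h import *
o=bot.observe();print(o)
for n in("top","scene"):
    f=bot.grab_frame(n);save(f,n+"1.png");W=world(f);np.savez("/tmp/"+n,W=W,P=f["pixels"])
    print(n,-f["R"].T@f["t"])
    ok=f["range_z"]>0
    m=(ok&(abs(W[...,2]-.045)<.004)).astype(np.uint8)
    k,l,s,c=cv2.connectedComponentsWithStats(m)
    for i in range(1,k):
        if s[i,4]>150: print(s[i],W[l==i].mean(0).round(4),cv2.minAreaRect((W[l==i][:,:2]*1000).astype(np.float32)))
E
```

```text
{'clock': 0.0, 'joint_pos': array([ 1.04191868e+00,  2.21240209e-01,  1.52760330e+00, -3.41411078e-05,
        1.39471571e+00, -1.26116539e-01]), 'qd': array([ 0.00048416, -0.00037089, -0.00075204,  0.00022375, -0.00160435,
       -0.00013193]), 'tau': array([ 6.29266633e-04, -4.96902680e+01, -3.89390874e+01, -1.62949982e-05,
        1.08896813e-02, -1.82843257e-05]), 'tcp_pos': array([0.24471014, 0.57448706, 0.25219462]), 'eef_rot': array([-3.13963748e+00, -2.14024946e-04,  2.73883735e+00]), 'wrist_force': array([0.44300456, 0.64860474, 0.86944871]), 'moment': array([ 0.02758865,  0.02476428, -0.04156577]), 'finger_gap': 0.08548946882476395}
top [0.47793984 0.03955475 0.99504169]
[ 261  163  101   58 4322] [0.6024 0.0469 0.0462] ((601.9901733398438, 47.496986389160156), (200.12057495117188, 110.23472595214844), 87.85698699951172)
scene [ 1.12327669 -0.03976181  0.88565588]
[ 270  182  108   58 4231] [0.6096 0.0424 0.0444] ((604.25390625, 43.79481506347656), (199.10435485839844, 110.96836853027344), 87.77862548828125)
```

View pics/top1.png

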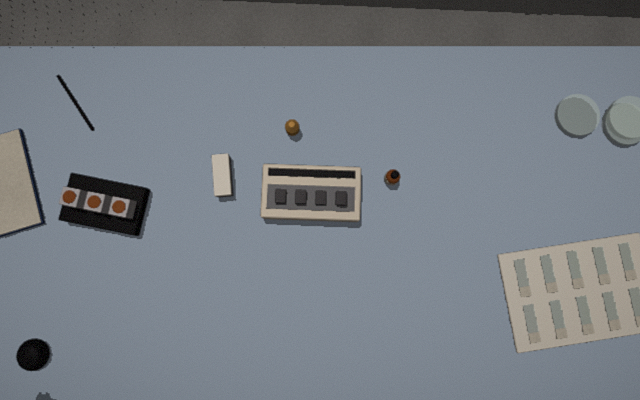

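```bash
python3 - <<'E'
import numpy as np,cv2
for n in("top","scene"):
    d=np.load(f"/tmp/{n}.npz");W=d["W"];P=d["P"].astype(int)
    m=((W[...,2]>.049)&(W[...,2]<.068)&(P.max(2)<110)).astype(np.uint8)
    m&=((abs(W[...,0]-.6)<.08)&(abs(W[...,1]-.045)<.11)).astype(np.uint8)
    k,l,s,c=cv2.connectedComponentsWithStats(m)
    for i in range(1,k):
        if s[i,4]>30: 
            q=W[l==i];print(n,s[i],np.median(q,0).round(4),np.percentile(q[:,2],80).round(4),cv2.minAreaRect((q[:,:2]*1000).astype(np.float32)))
    m=((W[...,2]>.02)&(W[...,2]<.1)).astype(np.uint8)
    k,l,s,c=cv2.connectedComponentsWithStats(m)
    for i in range(1,k):
        if s[i,4]>80: q=W[l==i];print(" obj",n,s[i],np.percentile(q,2,0).round(3),np.percentile(q,98,0).round(3))
E
```

```text
top [273 188  14  16 170] [0.5921 0.1082 0.0602] 0.0615 ((593.09228515625, 109.80702209472656), (30.265668869018555, 26.530576705932617), 0.059406936168670654)
top [293 189  15  15 166] [0.5894 0.0678 0.0598] 0.0613 ((591.478515625, 69.05519104003906), (27.96270179748535, 29.300262451171875), 89.36141967773438)
top [335 189  14  20 173] [ 0.5867 -0.0121  0.06  ] 0.0614 ((587.3553466796875, -13.182353973388672), (37.42176818847656, 24.87037467956543), 4.2784810066223145)
top [313 190  14  15 166] [0.589  0.0283 0.0556] 0.0571 ((589.6041259765625, 30.321880340576172), (25.880006790161133, 28.825275421142578), 89.75081634521484)
 obj top [ 606   96   34   43 1201] [ 0.718 -0.635  0.022] [ 0.802 -0.574  0.035]
 obj top [285 119  15  16 184] [0.726 0.072 0.022] [0.753 0.1   0.051]
 obj top [212 153  21  44 756] [0.598 0.211 0.027] [0.68  0.248 0.039]
 obj top [ 261  163  101   59 5433] [ 0.548 -0.048  0.042] [0.654 0.143 0.061]
 obj top [385 169  16  16 195] [ 0.621 -0.133  0.021] [ 0.648 -0.105  0.066]
 obj top [  59  173   89   63 3989] [0.526 0.391 0.027] [0.633 0.545 0.07 ]
 obj top [
[... 695 characters left out ...]
43164)
 obj scene [ 241    0   54   39 1379] [ 0.018 -0.064  0.022] [0.069 0.059 0.098]
 obj scene [ 390    0  158   50 2793] [0.003 0.325 0.02 ] [0.145 0.701 0.025]
 obj scene [ 600    0   40   40 1056] [0.109 0.854 0.021] [0.202 0.905 0.087]
 obj scene [520  64  22  17 261] [0.264 0.574 0.02 ] [0.306 0.617 0.032]
 obj scene [ 483  158   87   45 3365] [0.53  0.388 0.022] [0.64  0.533 0.066]
 obj scene [ 270  182  108   63 5531] [ 0.552 -0.052  0.024] [0.66  0.139 0.059]
 obj scene [403 197  32  43 776] [0.6   0.208 0.023] [0.684 0.245 0.036]
 obj scene [230 227  17  22 264] [ 0.63  -0.136  0.021] [ 0.651 -0.109  0.063]
 obj scene [347 266  17  18 240] [0.731 0.069 0.021] [0.756 0.096 0.049]
```

The picture shows the pad at columns 262–361 and rows 164–222. The keys are near columns 280, 300, 320 and 340 on row 197. The objective is at (292,127), the bottle at (393,176) and the slide box at (222,175). Both cameras put key3 about 4.5 mm low, with the others near 59 mm, and taps will confirm that. The two cameras agree on the pad to 4 mm, so I'm using the average.

```bash
cat >> h.py <<'E'
yaw=-.037; C=np.array([.603,.0455]); ex=np.array([np.cos(yaw),np.sin(yaw)]); ey=np.array([-ex[1],ex[0]])
key=[C-.012*ex+y*ey for y in(.06,.02,-.02,-.06)]
down=[np.pi,0,np.pi/2+yaw]
def tap(i,z0,z1,f,v=.012):
    bot.move_linear([*key[i],z0],max_speed=.1); bot.sleep(.2)
    a=bot.observe()["wrist_force"][2]
    hit=bot.move_linear([*key[i],z1],max_speed=v,stop_force=f)
    o=bot.observe(); print("key",i+1,hit,o["tcp_pos"].round(4),"dF",round(o["wrist_force"][2]-a,2),"t",round(o["clock"],2))
    return hit,o["tcp_pos"][2]
E
python3 - <<'E'
from h import *
bot.command_gripper(0.0,20)
print(bot.ik([*key[0],.15],down))
bot.move_to([*key[0],.15],down)
h,z=tap(0,.102,.076,2.5)
bot.sleep(.1);print(bot.observe()["wrist_force"],bot.observe()["tcp_pos"])
bot.move_linear([*key[0],z+.012],max_speed=.05)
save(bot.grab_frame("wrist"),"wrist1.png");save(bot.grab_frame("scene"),"scene2.png")
print(bot.observe()["clock"],bot.observe()["finger_gap"])
E
```

```text
[ 4.58526375e-02  2.59966389e-01  1.68094983e+00 -4.44089210e-16
  1.20067644e+00  8.28526375e-02]
key 1 True [0.5932 0.1059 0.0797] dF 2.18 t 5.46
[1.57163221 0.25182993 2.68963738] [0.59318662 0.10587747 0.07970922]
6.0583 0.0003295008680375862
```

```bash
python3 -c "
import cv2;a=cv2.imread('pics/scene2.png')[150:300,220:420];b=cv2.imread('pics/wrist1.png')
cv2.imwrite('pics/c2.png',cv2.vconcat([cv2.resize(a,(400,300),interpolation=2),cv2.resize(b,(400,250))]))"
```

```text
(no output)
```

View pics/c2.png

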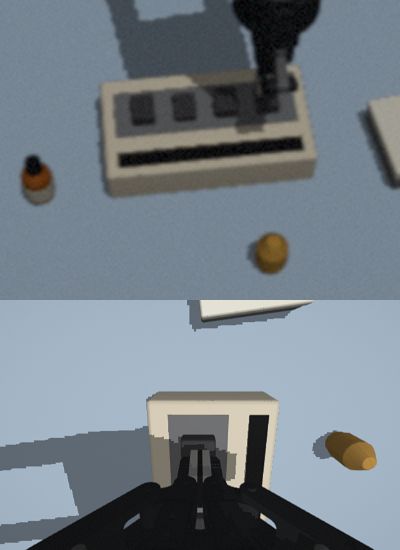

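The fingertips stand squarely over key1 (crop at about (275,85)), with the bystanders clear of the arm. I'll tap the other three from the same height.

```bash
python3 - <<'E'
from h import *
r=[]
for i in(1,2,3):
    h,z=tap(i,.092,.0735 if i==2 else .0755,2.5); r.append(z)
    bot.sleep(.05)
    bot.move_linear([*key[i],.092],max_speed=.05)
print(r,bot.observe()["clock"])
E
```

```text
key 2 True [0.5917 0.0659 0.0795] dF 3.26 t 7.78
key 3 True [0.5902 0.026  0.0764] dF 4.61 t 10.16
key 4 True [ 0.5887 -0.014   0.0795] dF 3.66 t 12.4
[np.float64(0.07951974558690686), np.float64(0.07639063741044394), np.float64(0.07952542405999037)] 12.8583
```

Key3 stopped 3.1 mm lower and felt stiffer, which agrees with both cameras. I'll press it to the bottom now.

```bash
python3 - <<'E'
from h import *
tap(2,.090,.066,13,.02); bot.sleep(.2)
o=bot.observe();print(o["tcp_pos"],o["wrist_force"])
bot.move_linear([*key[2],.10],max_speed=.06)
bot.move_linear([*key[2],.25],max_speed=.15)
bot.move_to([.40,.30,.28],down)
bot.sleep(.3)
for n in("top","scene"):
    f=bot.grab_frame(n);W=world(f);save(f,n+"3.png")
    for k in key:
        d=np.hypot(W[...,0]-k[0],W[...,1]-k[1]); print(n,np.median(W[...,2][d<.008]).round(4),(d<.008).sum())
    W0=np.load(f"/tmp/{n}.npz")["W"]
    for nm,c in dict(obj=(.741,.084),oil=(.637,-.12),box=(.64,.228)).items():
        g=[np.median(w[(np.hypot(w[...,0]-c[0],w[...,1]-c[1])<.06)&(w[...,2]>.02)&(abs(w[...,0]-C[0])+9*(abs(w[...,1]-C[1])>.115)+9*(abs(w[...,0]-C[0])>.075)>9)],0).round(4) for w in(W0,W)]
        print(" ",nm,*g)
print(bot.observe()["clock"])
E
python3 -c "
import cv2;a=cv2.imread('pics/scene3.png')[150:300,220:440]
cv2.imwrite('pics/c3.png',cv2.resize(a,None,fx=3,fy=3))"
```

```text
key 3 True [0.5903 0.026  0.0723] dF 8.4 t 14.5
[0.59028888 0.02601254 0.07238351] [-2.49039123 -0.04414943  8.25262486]
top 0.0605 51
top 0.0605 52
top 0.0598 51
top 0.0599 48
  obj [0.7366 0.086  0.0411] [0.7367 0.0859 0.0411]
  oil [ 0.6315 -0.1163  0.042 ] [ 0.6317 -0.1163  0.0417]
  box [0.6383 0.2293 0.0351] [0.6386 0.2293 0.0353]
scene 0.058 43
scene 0.0582 43
scene 0.0585 48
scene 0.0584 42
  obj [0.7474 0.0814 0.0377] [0.7473 0.0813 0.0382]
  oil [ 0.6431 -0.122   0.0397] [ 0.643  -0.1219  0.0397]
  box [0.6452 0.225  0.0325] [0.6451 0.2253 0.0325]
18.1417
```

View pics/c3.png

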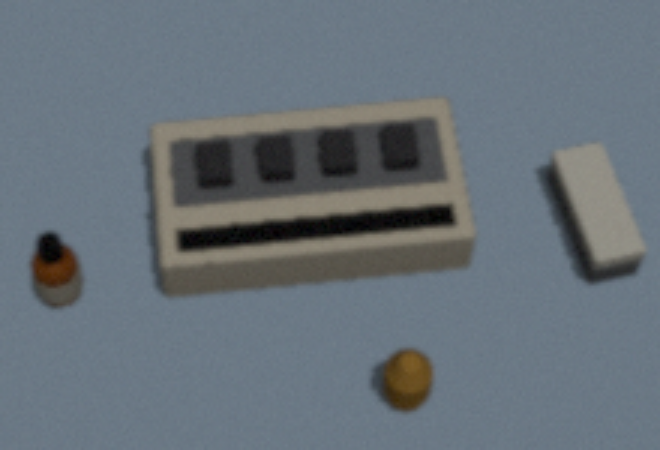

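All four keys (crop columns 213, 275, 337 and 400, row about 155) are level in both cameras, key3 included. The bystanders haven't moved and the arm is clear, so I'm handing in.

```bash
python3 -c "
from cell import bot
bot.hand_in()"
```

```text
the job is handed in; nothing more can be done
```

The latched key was key3, the third from the left. It is released, all four keys stand up, and the job was handed in at about 18 s of the 48 s allowed.

- **Finding it:** I tapped keys 1 to 4 in order with the closed fingertips. The readings were 2.2–3.7 N on the up keys and 4.6 N on key3. Key3 stopped about 3.1 mm lower than the others and felt stiffer, which agreed with both cameras.
- **Pressing it:** I pressed key3 to the bottom, with the TCP at 72.3 mm, which puts the fingertips at about 50 mm. I then let go and moved the arm clear.
- **Last checks:** key heights are level at 59.8–60.5 mm in the top camera and 58.0–58.5 mm in the scene camera. The nominal height is 59 mm, and the cameras differ by their usual calibration offset of about 2 mm. The bystanders' measured positions changed by less than 1 mm.
- **One oddity:** the force read after the press had stopped was only 8.4 N, although the stop was set at 13 N. The finger height and the key having risen both show that it unlatched.

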